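# Swing the feed chute over the empty berry cup and start it

### The job

At the berry filling station, push the side of the swinging yellow chute with a fingertip until its mouth is over the middle of the one empty cup. Then press the green start button fully in and let it come back up; never start it while the mouth is anywhere else. Push gently, pick nothing up, and leave all four cups standing where they are.

Things in the scene. Friction and masses are not known exactly. Their poses are not given: they have to be found in the camera images.
- filler: fixed filling station: round steel foot (130 mm across, 10 mm high) with a white column (48 mm across) that carries the swinging yellow chute on top. Origin: on the table top, on the vertical pivot axis; its -x axis is the way the chute points when its joint reads 0
- chute (a joint): angle q of the chute about the vertical pivot, rad, between stops at -1.4 and 1.4; in the filler's frame it points along (-cos q, -sin q), so q grows counter-clockwise seen from above. It starts between -0.2 and 0.2, over no cup. It turns with slight friction (1 to 3 N on its side 130 mm from the pivot) and stays where it is left
- chute_side (a point): point on the chute's centreline, 130 mm from the pivot axis, half-way up its side walls, a good place to push. The chute is a straight yellow trough of 42 mm outside width with 3 mm walls; here they stand from 91 to 133 mm above the table. It slopes down 0.2 mm per mm from a 100 x 110 mm pan above the pivot (highest edge 172 mm above the table) to a closed end 200 mm from the pivot
- chute_mouth (a point): middle of the chute's outlet, an opening in its floor 33 mm long and 36 mm wide just inside its closed outer end, 180 mm from the pivot axis and 83 mm above the table; the chute clears the heaped cups by about 10 mm
- empty_cup: the one empty cup: loose, blue, white inside floor, 76 mm across the rim, 56 mm across the foot, 55 mm high, about 60 g. Origin: centre of its underside. It and the three full cups stand round the filler on the robot's side, centres 173 to 187 mm from the pivot axis, near chute angles -1.05, -0.45, 0.45 and 1.05 rad, in any order
- full_cup_a: loose blue cup heaped with blueberries, to be left alone; same cup as empty_cup, 76 mm across the rim, heap top about 68 mm above the table, about 200 g. Origin: centre of its underside
- full_cup_b: loose blue cup heaped with blueberries, to be left alone; same cup as empty_cup, 76 mm across the rim, heap top about 68 mm above the table, about 200 g. Origin: centre of its underside
- full_cup_c: loose blue cup heaped with blueberries, to be left alone; same cup as empty_cup, 76 mm across the rim, heap top about 68 mm above the table, about 200 g. Origin: centre of its underside
- console: fixed grey control box, 100 x 90 x 45 mm, standing to the left of the cups, with the green start button on top. Origin: centre of its underside
- start_top (a point): centre of the top face of the green start button (32 mm across), which is pressed straight down
- start (a joint): travel of the start button, m: 0 released, 0.006 fully in, which takes about 5 N; it springs back by itself

How it is judged:
By the outcome, as a careful person would: the job done as asked, in the order asked, and still so for the second after the job is handed in, with the robot touching nothing.
It also fails if it takes over 53 s, if anything falls off the work surface, if the arm or the gripper's body presses on something with over 40 N, if the wrist force passes 120 N, or if a joint passes its speed limit or range.

### The arm

A 6-joint arm with a two-finger parallel gripper is mounted at the origin on the work surface. World frame = base frame: x ahead of the robot, y to its left, z up, the work surface at z = 0. Lengths are in m, angles in rad, forces in N, time in s.
With the tool pointing down it reaches from about 0.375 to 0.975 m from the base axis. Payload 3.8 kg.
Tool frame: the origin (TCP) lies midway between the tips of the shut fingers; the grasp point (between the pads) lies 19 mm behind it; z points along the fingers, y is the line along which they close (so a half turn about z gives the same grasp; the last joint's range is limited). The gripper opens to 85 mm and grips with 20 to 120 N. Pads are 22 mm wide; open, the fingers measure 114 mm over their backs; the gripper's body (76 mm by 85 mm) begins 54 mm behind the grasp point. The pads swing forward as they close: fully open they stand 13 mm farther back than shut.
Start: joints at [-1.342, 0.264, 1.604, -0, 1.274, -0.037], TCP at [0.177, -0.651, 0.231] pointing down, gripper open.
Joint ranges: [-2.63, 2.63], [-0.94, 2.18], [0.31, 2.57], [-1.31, 4.45], [0, 2.66], [-2.55, 2.55]. Speed limits (rad/s): [2.57, 2.57, 3.14, 3.14, 3.14, 3.14].

### API

Orientations are given as a rotation vector (axis times angle).
In Python, from workcell import * gives the robot as it stands. The module is installed in compiled form; this text tells all that it offers.
- The arm moves only by the tool apply_moves, never from a script. Its arguments are lists of equal length, an entry for each row: "fingers": the opening, from 0 (shut) to 1 (fully open); "travel": the shift along the tool's x, y, z normalised to -1 to 1, where 1 is 0.05 m, a list of three; "rotation": the turn, a rotation vector about the tool's x, y, z normalised to -1 to 1, where 1 is 6 degrees, a list of three. In form: {"fingers": [fingers, ...], "travel": [[dx, dy, dz], ...], "rotation": [[ax, ay, az], ...]}. A call has 1 to 12 rows; each row shifts and turns the commanded pose from where the row before left it, along the tool's axes as they then stand; what a row does not reach is not made up. A row lasts 1/10 s, in which the tool goes at most 50 mm and 8.59 degrees, less where a joint would pass 70% of its speed; a pose out of reach is approached as far as the arm can. A call with a number of a shift or a turn outside -1 to 1 is refused whole. A call with a gripper value outside its range is refused whole. The fingers move at their own pace and stop on an object; "newtons" is the grip in N (left out, the last holds). Time passes only in rows, so rows that do not move let the fingers close. It gives the time, the measured TCP pose, the force, the opening and the grip force at its end, in the units of the state.
- read_state(): the state, without advancing time (a new reading comes with each control period).
- read_camera(name): name is "side" or "top" or "wrist"; returns a dict with "image" (420x560x3 uint8, red, green, blue), "fx", "fy", "cx", "cy" (pixels), "k1" (the pictures are not rectified: a ray, as slopes to the right and down, at radius r is drawn at 1 + k1 r^2 times it, then the intrinsics apply), "extrinsics" (4x4, takes a point from world to camera coordinates). Camera axes: x right, y down, z forward; pixel columns grow to the right and rows downward; lengths in m; the calibration is good to about 2 mm. A picture is of the moment at which its call begins. There is no depth.
- finish_job(): hands the job in; it is judged then, once.
Trained networks look in the newest picture that a camera, given by its name, has taken for a name from the list of things; names that differ only in an ending like _2 or _b are one class to them, and where a whole thing is asked for, a point or a joint stands for the part that bears it (a point fixed in the world has none). Each returns a list of dicts, best first, with "p" (0 to 1); they miss things now and then, are a little off and sometimes report something else, mostly with a low value. They report only what shows in the picture. A call takes as long as a camera call.
- regions_of(camera, name): "mask" (420x560 bool, what is visible of it) and "bbox" ([left, top, width, height] in pixels, round what is visible of it).
- tip_of(camera, name): "location" ([column, row] in pixels: a listed point, or the origin of a listed thing).
The state is a dict: "time": time; "q": joint angles; "joint_vel": joint speeds; "joint_torque": joint torques, N m; "tool_pos": TCP position; "tcp_rot": TCP orientation; "wrist_force": force on the tool from outside, world axes, zero at the start; "torque": the same for the moment, N m; "width": opening from 0.0 (shut) to 1.0 (fully open); "grip_force": force on a finger pad.
Only numpy, scipy, OpenCV 4.12 (cv2) and the standard library are available. Lean on these libraries where they do the work, as an engineer would, in place of code of your own. Each camera call takes 0.05 s, during which the arm holds its last target. There are 200 camera calls.

## Working session

There is one attempt and no reset: what is moved stays moved. The work goes in short steps, Python scripts to look and compute and a tool call to move; the robot and the scene stay as the last step left them, time stands still between calls to the robot, and variables do not carry over. Pictures are saved under pics/ and viewed, at most 10 in all, crops included, and the job is handed in when it is done.

Besides the shell and the picture viewer there is one more tool, called after "Emit:" by a JSON object that holds its "method" and its "body", one argument or row to a line. apply_moves: Moves the arm, as the interface text tells. Scaled input: -1 to 1 covers 0.05 m each way for a shift and 6 degrees each way for a turn. Its arguments: {"type":"object","properties":{"fingers":{"type":"array","items":{"type":"number"}},"travel":{"type":"array","items":{"type":"array","items":{"type":"number"}}},"rotation":{"type":"array","items":{"type":"array","items":{"type":"number"}}},"newtons":{"type":"number"}},"required":["fingers","travel","rotation"]}

```bash
mkdir -p pics
cat > h.py <<'E'
from workcell import *
import numpy as np, cv2
def ray(c,px):
    K=np.array([[c["fx"],0,c["cx"]],[0,c["fy"],c["cy"]],[0,0,1.]])
    u=cv2.undistortPoints(np.array([[px]],float),K,np.array([c["k1"],0,0,0,0.])).ravel()
    # forward model r_d = r(1+k1 r^2)
    E=np.array(c["extrinsics"]);R=E[:3,:3];t=E[:3,3]
    return -R.T@t, R.T@np.array([u[0],u[1],1])
def at_z(c,px,z):
    o,d=ray(c,px); return o+d*(z-o[2])/d[2]
def proj(c,P):
    E=np.array(c["extrinsics"]);p=E[:3,:3]@np.array(P)+E[:3,3];s=p[:2]/p[2];s=s*(1+c["k1"]*(s@s))
    return np.array([c["fx"]*s[0]+c["cx"],c["fy"]*s[1]+c["cy"]])
E
cat > a.py <<'E'
from h import *
np.set_printoptions(precision=4,suppress=True)
Z=dict(filler=0,chute_side=.112,chute_mouth=.083,empty_cup=0,full_cup_a=0,console=0,start_top=.055)
ims=[]
for cam in("top","side"):
    c=read_camera(cam);ims.append(c["image"]);cv2.imwrite(f"pics/{cam}0.png",c["image"][:,:,::-1])
    print(cam,-np.array(c["extrinsics"])[:3,:3].T@np.array(c["extrinsics"])[:3,3])
    for n,z in Z.items():
        for d in tip_of(cam,n)[:4]:
            print(n,round(d["p"],2),np.array(d["location"]),at_z(c,d["location"],z))
s=read_state();print(s["time"],s["tool_pos"],s["tcp_rot"])
E
python3 a.py
```

```text
top [0.4422 0.0843 0.8006]
filler 0.64 [314.2 174.4] [0.6559 0.0105 0.    ]
chute_side 0.78 [350.9 226.5] [ 0.5359 -0.0426  0.112 ]
chute_mouth 0.7 [353.6 254.9] [ 0.4895 -0.0525  0.083 ]
empty_cup 0.57 [290.2 263.4] [0.4758 0.056  0.    ]
full_cup_a 0.95 [396.8 203.6] [ 0.5997 -0.1573  0.    ]
full_cup_a 0.86 [249.6 232.7] [0.5341 0.1372 0.    ]
full_cup_a 0.68 [373.4 249. ] [ 0.5073 -0.1078  0.    ]
console 0.9 [155.8 230.7] [0.5331 0.3248 0.    ]
start_top 0.49 [146.2 231. ] [0.5258 0.3265 0.055 ]
side [0.5189 0.9099 0.6629]
filler 0.95 [229.6 219.5] [0.6582 0.0148 0.    ]
chute_side 0.95 [285.1 163.2] [ 0.5376 -0.0533  0.112 ]
chute_side 0.17 [289.3 301.3] [0.5172 0.3702 0.112 ]
chute_mouth 0.6 [306.4 172.5] [ 0.4886 -0.0648  0.083 ]
empty_cup 0.96 [305.5 235.1] [0.4869 0.0608 0.    ]
full_cup_a 0.63 [279.2 259.2] [0.5405 0.1438 0.    ]
full_cup_a 0.59 [297.  193.2] [ 0.5075 -0.104   0.    ]
full_cup_a 0.52 [262.3 180.9] [ 0.5961 -0.155   0.    ]
console 0.84 [281.7 330.6] [0.5282 0.331  0.    ]
start_top 0.7 [290.  301.4] [0.5159 0.3145 0.055 ]
start_top 0.45 [278.8 260.4] [0.5393 0.2108 0.055 ]
0.8 [ 0.1773 -0.6513  0.2313] [3.1138 0.4163 0.    ]
```

View pics/top0.png

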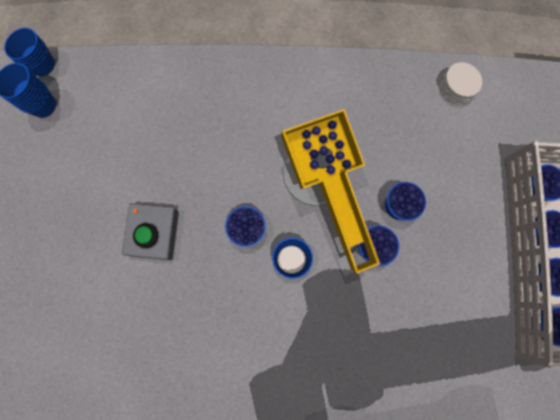

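View pics/side0.png

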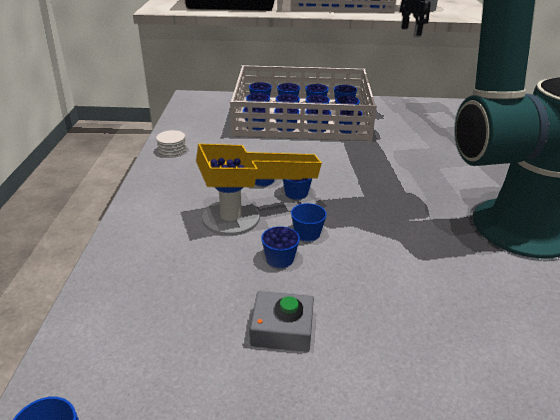

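The top view shows the chute running from its pan at (322,150) to its end at (365,265). The empty cup, with a white floor, is at (292,257), and full cups are at (246,226), (382,245) and (405,201). The button is at (145,235). The side view agrees: the empty cup is at (308,221) and the button at (289,304). Next I'll refine these with silhouette fits.

```bash
cat >> h.py <<'E'
from scipy.optimize import minimize
def hull(c,P):
    m=np.zeros((420*4,560*4),np.uint8);q=np.array([proj(c,p) for p in P])
    h=cv2.convexHull((q*4+1.5).round().astype(np.int32).reshape(-1,1,2));cv2.fillConvexPoly(m,h,1);return m>0
def up(m): return cv2.resize(m.astype(np.uint8),None,fx=4,fy=4,interpolation=cv2.INTER_LINEAR)>0
def chute_parts(x):
    u=np.array([np.cos(x[2]),np.sin(x[2])]);n=np.array([-u[1],u[0]]);o=np.array(x[:2])
    f=lambda r,w,z:[*(o+u*r+n*w),z]
    return [[f(r,w,z-.2*r) for r in(.04,.2) for w in(-.021,.021) for z in(.117,.159)],
            [f(r,w,z-.2*r) for r in(-.05,.05) for w in(-.055,.055) for z in(.117,.162)]]
def cup_pts(x,r=(.028,.038),h=.055):
    a=np.linspace(0,2*np.pi,40,endpoint=False)
    return [[x[0]+R*np.cos(t),x[1]+R*np.sin(t),z] for R,z in zip(r,(0,h)) for t in a]
def iou(a,b): return (a&b).sum()/max(1,(a|b).sum())
def yellow(im):
    h=cv2.cvtColor(im,cv2.COLOR_RGB2HSV);m=cv2.inRange(h,(18,130,60),(34,255,255))
    m=cv2.morphologyEx(m,cv2.MORPH_CLOSE,np.ones((3,3),np.uint8))
    n,l,s,_=cv2.connectedComponentsWithStats(m);k=1+s[1:,4].argmax()
    cs,_=cv2.findContours((l==k).astype(np.uint8),cv2.RETR_EXTERNAL,cv2.CHAIN_APPROX_NONE)
    o=np.zeros_like(m);cv2.drawContours(o,cs,-1,1,-1);return o>0
def fit(f,x0,step):
    s=np.vstack([x0]+[np.array(x0)+np.eye(len(x0))[i]*step[i] for i in range(len(x0))])
    r=minimize(f,x0,method="Nelder-Mead",options=dict(initial_simplex=s,xatol=2e-4,fatol=1e-4));return r.x,-r.fun
def fit_chute(cams,x0,pivot=None):
    ms=[(c,up(yellow(c["image"]))) for c in cams]
    def s(x):
        return -np.mean([iou(np.logical_or(*[hull(c,p) for p in chute_parts(x)]),m) for c,m in ms])
    if pivot is not None: 
        x,v=fit(lambda t:s([*pivot,t[0]]),[x0[2]],[.05]);return np.array([*pivot,x[0]]),v
    return fit(s,x0,[.008,.008,.05])
E
cat > b.py <<'E'
from h import *
np.set_printoptions(precision=4,suppress=True)
top=read_camera("top");T={n:regions_of("top",n) for n in("empty_cup","full_cup_a","console","start_top")};bt=tip_of("top","start_top")
side=read_camera("side");S={n:regions_of("side",n) for n in("empty_cup","start_top")}
for nm,cs in(("both",[top,side]),("top",[top]),("side",[side])):
    print(nm,*fit_chute(cs,[.657,.012,np.pi+.4]))
cu=[(top,up(T["empty_cup"][0]["mask"])),(side,up(S["empty_cup"][0]["mask"]))]
for k in(cu,cu[:1],cu[1:]):
    print("cup",*fit(lambda x:-np.mean([iou(hull(c,cup_pts(x)),m) for c,m in k]),[.481,.058],[.008,.008]))
for c in(top,side):
    h=cv2.cvtColor(c["image"],cv2.COLOR_RGB2HSV);m=cv2.inRange(h,(50,120,40),(80,255,255))
    n,l,s,ce=cv2.connectedComponentsWithStats(m);k=1+s[1:,4].argmax();print("green",s[k],ce[k],ray(c,ce[k]))
for d in T["console"][:1]+T["full_cup_a"]: print(d["p"],d["bbox"])
E
python3 b.py
```

```text
both [0.6578 0.0095 3.5419] 0.927089355443031
top [0.6572 0.0091 3.5364] 0.9302230442082655
side [0.661  0.0079 3.5388] 0.9361738884613573
cup [0.484 0.055] 0.949945184265103
cup [0.484  0.0551] 0.9703573362208987
cup [0.4841 0.0547] 0.9311536718041704
green [134 226  19  18 273] [143.1648 234.5531] (array([0.4422, 0.0843, 0.8006]), array([ 0.1026,  0.3306, -0.9966]))
green [280 297  19  16 221] [289.3348 303.6652] (array([0.5189, 0.9099, 0.6629]), array([-0.0025, -0.7102, -0.7318]))
0.82 [121.5, 201.1, 59.5, 57.1]
0.98 [225.6, 204.1, 39.7, 41.9]
0.89 [383.8, 180.5, 44.2, 42.3]
0.79 [358.3, 229.7, 41.8, 34.3]
0.73 [279.5, 110.5, 100.7, 158.4]
```

Emit:
{"method": "apply_moves", "body": {
  "fingers": [0, 0, 0, 0, 0, 0, 0, 0, 0, 0, 0, 0],
  "travel": [
    [0, 0, -0.8],
    [0, 0, -0.8],
    [0.57, -0.48, 0],
    [0.57, -0.48, 0],
    [0.57, -0.48, 0],
    [0.57, -0.48, 0],
    [0.57, -0.48, 0],
    [0.57, -0.48, 0],
    [0.57, -0.48, 0],
    [0.57, -0.48, 0],
    [0.57, -0.48, 0],
    [0.57, -0.48, 0]
  ],
  "rotation": [
    [0, 0, 0],
    [0, 0, 0],
    [0, 0, 0],
    [0, 0, 0],
    [0, 0, 0],
    [0, 0, 0],
    [0, 0, 0],
    [0, 0, 0],
    [0, 0, 0],
    [0, 0, 0],
    [0, 0, 0],
    [0, 0, 0]
  ],
  "newtons": 20
}}

```text
time: 2.45
tool_pos: [0.3899, -0.3435, 0.3115]
tcp_rot: [3.113, 0.416, 0.001]
wrist_force: [0.0, 0.2, -0.4]
width: -0.003
grip_force: 0.0
```

Emit:
{"method": "apply_moves", "body": {
  "fingers": [0, 0, 0, 0, 0, 0, 0, 0, 0, 0, 0, 0],
  "travel": [
    [0.57, -0.48, 0],
    [0.57, -0.48, 0],
    [0.57, -0.48, 0],
    [0.57, -0.48, 0],
    [0.57, -0.48, 0],
    [0.57, -0.48, 0],
    [0.57, -0.48, 0],
    [0.57, -0.48, 0],
    [0, 0, 0],
    [0, 0, 0],
    [0, 0, 0],
    [0, 0, 0]
  ],
  "rotation": [
    [0, 0, 0],
    [0, 0, 0],
    [0, 0, 0],
    [0, 0, 0],
    [0, 0, 0],
    [0, 0, 0],
    [0, 0, 0],
    [0, 0, 0],
    [0, 0, -0.6],
    [0, 0, -0.6],
    [0, 0, 0],
    [0, 0, 0]
  ]
}}

```text
time: 3.65
tool_pos: [0.5588, -0.0997, 0.3113]
tcp_rot: [3.082, 0.609, 0.0]
wrist_force: [0.2, 0.0, 0.3]
width: 0.0
grip_force: 0.0
```

Emit:
{"method": "apply_moves", "body": {
  "fingers": [0, 0, 0, 0, 0, 0, 0, 0, 0, 0, 0, 0],
  "travel": [
    [0, 0, 0.7],
    [0, 0, 0.7],
    [0, 0, 0.7],
    [0, 0, 0.7],
    [0, 0, 0.7],
    [0, 0, 0.65],
    [0, 0, 0],
    [0, -0.12, 0],
    [0, -0.12, 0],
    [0, -0.08, 0],
    [0, -0.08, 0],
    [0, -0.05, 0]
  ],
  "rotation": [
    [0, 0, 0],
    [0, 0, 0],
    [0, 0, 0],
    [0, 0, 0],
    [0, 0, 0],
    [0, 0, 0],
    [0, 0, 0],
    [0, 0, 0],
    [0, 0, 0],
    [0, 0, 0],
    [0, 0, 0],
    [0, 0, 0]
  ]
}}

```text
time: 4.85
tool_pos: [0.5508, -0.0785, 0.105]
tcp_rot: [3.081, 0.612, 0.003]
wrist_force: [-1.4, 0.7, 0.1]
width: -0.003
grip_force: 0.0
```

Emit:
{"method": "apply_moves", "body": {
  "fingers": [0, 0, 0, 0, 0, 0, 0, 0, 0, 0, 0, 0],
  "travel": [
    [-0.02, -0.09, 0],
    [-0.02, -0.09, 0],
    [-0.02, -0.09, 0],
    [-0.02, -0.09, 0],
    [-0.02, -0.09, 0],
    [-0.02, -0.09, 0],
    [-0.02, -0.09, 0],
    [-0.02, -0.09, 0],
    [-0.02, -0.09, 0],
    [-0.02, -0.09, 0],
    [-0.02, -0.09, 0],
    [-0.02, -0.09, 0]
  ],
  "rotation": [
    [0, 0, 0.33],
    [0, 0, 0.33],
    [0, 0, 0.33],
    [0, 0, 0.33],
    [0, 0, 0.33],
    [0, 0, 0.33],
    [0, 0, 0.33],
    [0, 0, 0.33],
    [0, 0, 0.33],
    [0, 0, 0.33],
    [0, 0, 0.33],
    [0, 0, 0.33]
  ]
}}

```text
time: 6.05
tool_pos: [0.5272, -0.0291, 0.1039]
tcp_rot: [3.14, -0.038, -0.001]
wrist_force: [-2.0, -1.7, -0.4]
width: 0.0
grip_force: 1.2
```

```bash
cat > m.py <<'E'
from h import *
import sys
np.set_printoptions(precision=4,suppress=True)
top=read_camera("top");side=read_camera("side")
t=sys.argv[1];h0=float(sys.argv[2])
cv2.imwrite(f"pics/{t}.png",np.vstack([top["image"][90:300,180:460],side["image"][120:330,180:460]])[:,:,::-1])
for cs in([top,side],[top],[side]):
    print(*fit_chute(cs,[.658,.009,h0],[.658,.009]), *fit_chute(cs,[.658,.009,h0]))
s=read_state();print(s["time"],s["tool_pos"],s["tcp_rot"],s["wrist_force"])
E
python3 m.py p1 3.15
```

```text
[0.658  0.009  3.1715] 0.7631928190453923 [0.6569 0.0097 3.1728] 0.7657779468634007
[0.658  0.009  3.1652] 0.591240619959324 [0.657  0.0092 3.171 ] 0.5948487828866487
[0.658 0.009 3.182] 0.9377650826625119 [0.6572 0.008  3.1675] 0.9402401362311311
6.15 [ 0.5275 -0.0285  0.104 ] [ 3.1412 -0.0357 -0.0001] [ 0.4327 -0.8973 -0.3055]
```

View pics/p1.png

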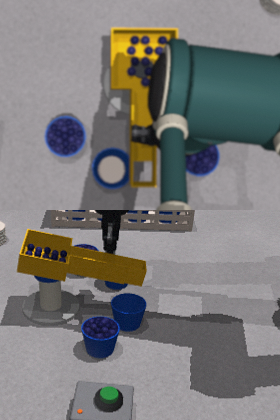

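The chute now points nearly straight at the robot (about 3.17 rad), with the fingertip on its side at crop (140,132) and the cups undisturbed. I'll push most of what remains, then measure again.

Emit:
{"method": "apply_moves", "body": {
  "fingers": [0, 0, 0, 0, 0, 0, 0, 0, 0, 0, 0],
  "travel": [
    [-0.02, -0.09, 0],
    [-0.02, -0.09, 0],
    [-0.02, -0.09, 0],
    [-0.02, -0.09, 0],
    [-0.02, -0.09, 0],
    [-0.02, -0.09, 0],
    [-0.01, -0.04, 0],
    [-0.01, -0.03, 0],
    [0, 0, 0],
    [0, 0, 0],
    [0, 0, 0]
  ],
  "rotation": [
    [0, 0, 0.33],
    [0, 0, 0.33],
    [0, 0, 0.33],
    [0, 0, 0.33],
    [0, 0, 0.33],
    [0, 0, 0.33],
    [0, 0, 0.15],
    [0, 0, 0.1],
    [0, 0, 0],
    [0, 0, 0],
    [0, 0, 0]
  ]
}}

```text
time: 7.25
tool_pos: [0.5251, 0.0023, 0.104]
tcp_rot: [-3.116, 0.402, -0.001]
wrist_force: [-0.0, -0.1, -0.6]
width: -0.001
grip_force: 0.3
```

```bash
python3 m.py p2 2.93
```

```text
[0.658 0.009 2.937] 0.5828142129364366 [0.6579 0.0087 2.9393] 0.5838117783089533
[0.658  0.009  2.9198] 0.2236294982029935 [0.6676 0.0079 2.8881] 0.22513453161035252
[0.658  0.009  2.9472] 0.9437494057079208 [0.6575 0.0079 2.9355] 0.9448116415068679
7.35 [0.525  0.0023 0.1039] [-3.1155  0.4022 -0.001 ] [-0.8576 -0.9939 -0.354 ]
```

View pics/p2.png

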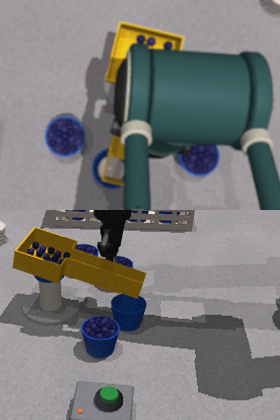

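Emit:
{"method": "apply_moves", "body": {
  "fingers": [0, 0, 0, 0, 0, 0, 0, 0, 0, 0, 0, 0],
  "travel": [
    [-0.01, -0.045, 0],
    [-0.01, -0.045, 0],
    [-0.01, -0.04, 0],
    [0, 0, 0],
    [0, 0, 0],
    [0, 0.2, 0],
    [0, 0.3, 0],
    [0, 0.2, -0.6],
    [0, 0.5, -0.6],
    [0, 0.7, -0.6],
    [0, 0.7, 0],
    [0, 0.7, 0]
  ],
  "rotation": [
    [0, 0, 0.15],
    [0, 0, 0.15],
    [0, 0, 0.15],
    [0, 0, 0],
    [0, 0, 0],
    [0, 0, 0],
    [0, 0, 0],
    [0, 0, 0],
    [0, 0, 0],
    [0, 0, 0],
    [0, 0, 0],
    [0, 0, 0]
  ]
}}

```text
time: 8.55
tool_pos: [0.4756, -0.1509, 0.1957]
tcp_rot: [3.104, -0.476, 0.006]
wrist_force: [-0.3, 0.4, -0.3]
width: 0.0
grip_force: 0.0
```

```bash
python3 m.py p3 2.89
```

```text
[0.658  0.009  2.8752] 0.9315171051232254 [0.657  0.009  2.8694] 0.9334282439009325
[0.658  0.009  2.8714] 0.9279918233124472 [0.6569 0.0092 2.8697] 0.9321982555083349
[0.658  0.009  2.8892] 0.9465487765786943 [0.6581 0.0079 2.8879] 0.9482707932435321
8.65 [ 0.4742 -0.1527  0.1943] [ 3.1024 -0.4824  0.0014] [-0.5057 -0.452  -0.3217]
```

View pics/p3.png

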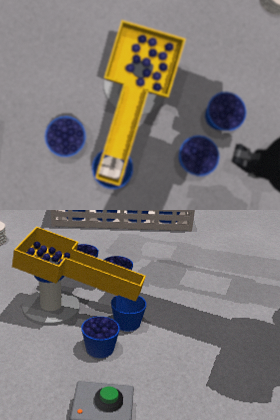

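The top crop shows the mouth opening at (112,168), over the cup's white floor. The fit puts the mouth at about (0.483, 0.057) and the cup at (0.484, 0.055), so they are within about 2 mm. All cups are in place, so I'll go to the button.

Emit:
{"method": "apply_moves", "body": {
  "fingers": [0, 0, 0, 0, 0, 0, 0, 0, 0, 0, 0, 0],
  "travel": [
    [0, 0, -0.6],
    [0, 0, -0.6],
    [-0.18, -0.78, 0],
    [-0.18, -0.78, 0],
    [-0.18, -0.78, 0],
    [-0.18, -0.78, 0],
    [-0.18, -0.78, 0],
    [-0.18, -0.78, 0],
    [-0.18, -0.78, 0],
    [-0.18, -0.78, 0],
    [-0.18, -0.78, 0],
    [-0.18, -0.78, 0]
  ],
  "rotation": [
    [0, 0, 0],
    [0, 0, 0],
    [0, 0, 0],
    [0, 0, 0],
    [0, 0, 0],
    [0, 0, 0],
    [0, 0, 0],
    [0, 0, 0],
    [0, 0, 0],
    [0, 0, 0],
    [0, 0, 0],
    [0, 0, 0]
  ]
}}

```text
time: 9.85
tool_pos: [0.5061, 0.252, 0.2535]
tcp_rot: [-3.105, 0.476, 0.0]
wrist_force: [0.9, -0.2, -0.7]
width: -0.001
grip_force: 0.0
```

Emit:
{"method": "apply_moves", "body": {
  "fingers": [0, 0, 0, 0, 0],
  "travel": [
    [-0.18, -0.78, 0],
    [-0.18, -0.78, 0],
    [0, 0, 0],
    [0, 0, 0],
    [0, 0, 0]
  ],
  "rotation": [
    [0, 0, 0],
    [0, 0, 0],
    [0, 0, 0],
    [0, 0, 0],
    [0, 0, 0]
  ]
}}

```text
time: 10.35
tool_pos: [0.5124, 0.3293, 0.2534]
tcp_rot: [3.104, -0.476, -0.001]
wrist_force: [0.7, -0.9, -0.2]
width: -0.0
grip_force: 0.0
```

Emit:
{"method": "apply_moves", "body": {
  "fingers": [0, 0, 0, 0, 0, 0, 0, 0, 0, 0, 0],
  "travel": [
    [0.1, -0.01, 0.6],
    [0, 0, 0.6],
    [0, 0, 0.6],
    [0, 0, 0.6],
    [0, 0, 0.6],
    [0, 0, 0.4],
    [0, 0, 0.06],
    [0, 0, 0.06],
    [0, 0, 0.06],
    [0, 0, 0],
    [0, 0, 0]
  ],
  "rotation": [
    [0, 0, 0],
    [0, 0, 0],
    [0, 0, 0],
    [0, 0, 0],
    [0, 0, 0],
    [0, 0, 0],
    [0, 0, 0],
    [0, 0, 0],
    [0, 0, 0],
    [0, 0, 0],
    [0, 0, 0]
  ]
}}

```text
time: 11.45
tool_pos: [0.5183, 0.3298, 0.0761]
tcp_rot: [-3.104, 0.475, -0.003]
wrist_force: [-0.1, -0.5, -0.0]
width: -0.003
grip_force: 0.0
```

Run:
```python
from h import *
c=read_camera("side");print(proj(c,read_state()["tool_pos"]))
cv2.imwrite("pics/b.png",cv2.resize(c["image"][220:360,190:390],None,fx=3,fy=3)[:,:,::-1])
```

```text
[288.69903092 299.00242459]
```

View pics/b.png

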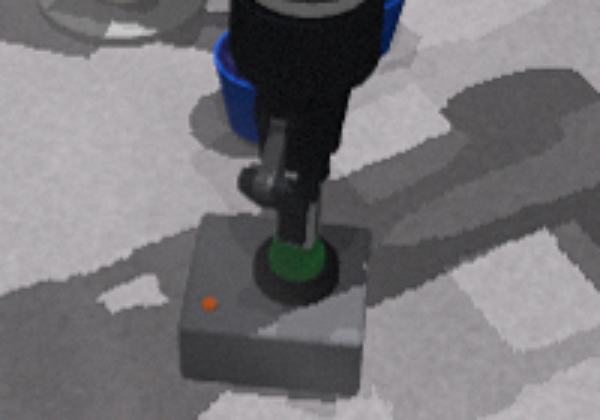

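The fingertip is just above the green button, at crop (298,245) against the button's (297,260). I'll press slowly.

Emit:
{"method": "apply_moves", "body": {
  "fingers": [0, 0, 0, 0, 0, 0, 0],
  "travel": [
    [0, 0, 0.06],
    [0, 0, 0.06],
    [0, 0, 0.06],
    [0, 0, 0.04],
    [0, 0, 0.04],
    [0, 0, 0],
    [0, 0, 0]
  ],
  "rotation": [
    [0, 0, 0],
    [0, 0, 0],
    [0, 0, 0],
    [0, 0, 0],
    [0, 0, 0],
    [0, 0, 0],
    [0, 0, 0]
  ]
}}

```text
time: 12.2
tool_pos: [0.5176, 0.3295, 0.0621]
tcp_rot: [-3.105, 0.475, -0.0]
wrist_force: [-0.7, 0.2, 4.5]
width: 0.003
grip_force: 2.1
```

Emit:
{"method": "apply_moves", "body": {
  "fingers": [0, 0, 0],
  "travel": [
    [0, 0, 0.02],
    [0, 0, 0.02],
    [0, 0, 0]
  ],
  "rotation": [
    [0, 0, 0],
    [0, 0, 0],
    [0, 0, 0]
  ]
}}

```text
time: 12.5
tool_pos: [0.5176, 0.3296, 0.061]
tcp_rot: [-3.105, 0.475, -0.0]
wrist_force: [-3.6, -2.1, 9.9]
width: 0.0
grip_force: 5.1
```

Emit:
{"method": "apply_moves", "body": {
  "fingers": [0, 0, 0],
  "travel": [
    [0, 0, 0.02],
    [0, 0, 0.02],
    [0, 0, 0]
  ],
  "rotation": [
    [0, 0, 0],
    [0, 0, 0],
    [0, 0, 0]
  ]
}}

```text
time: 12.8
tool_pos: [0.5177, 0.3296, 0.0608]
tcp_rot: [-3.105, 0.475, -0.0]
wrist_force: [-7.5, -3.1, 20.4]
width: -0.001
grip_force: 9.9
```

Emit:
{"method": "apply_moves", "body": {
  "fingers": [0, 0, 0],
  "travel": [
    [0, 0, -0.06],
    [0, 0, -0.04],
    [0, 0, 0]
  ],
  "rotation": [
    [0, 0, 0],
    [0, 0, 0],
    [0, 0, 0]
  ]
}}

```text
time: 13.1
tool_pos: [0.5176, 0.3295, 0.0631]
tcp_rot: [-3.105, 0.475, -0.001]
wrist_force: [-1.3, 0.7, 3.6]
width: -0.002
grip_force: 1.8
```

Emit:
{"method": "apply_moves", "body": {
  "fingers": [0, 0, 0],
  "travel": [
    [0, 0, -0.03],
    [0, 0, 0],
    [0, 0, 0]
  ],
  "rotation": [
    [0, 0, 0],
    [0, 0, 0],
    [0, 0, 0]
  ]
}}

```text
time: 13.4
tool_pos: [0.5176, 0.3295, 0.064]
tcp_rot: [-3.105, 0.476, 0.0]
wrist_force: [-0.4, 1.0, 3.0]
width: 0.001
grip_force: 1.5
```

Emit:
{"method": "apply_moves", "body": {
  "fingers": [0, 0, 0],
  "travel": [
    [0, 0, -0.04],
    [0, 0, 0],
    [0, 0, 0]
  ],
  "rotation": [
    [0, 0, 0],
    [0, 0, 0],
    [0, 0, 0]
  ]
}}

```text
time: 13.7
tool_pos: [0.5176, 0.3295, 0.0662]
tcp_rot: [-3.105, 0.475, -0.0]
wrist_force: [-0.3, 0.4, 0.9]
width: 0.004
grip_force: 0.9
```

Emit:
{"method": "apply_moves", "body": {
  "fingers": [0, 0, 0, 0, 0, 0, 0, 0, 0, 0],
  "travel": [
    [0, 0, -0.2],
    [0, 0, -0.6],
    [0, 0, -0.8],
    [0, 0, -0.8],
    [0, 0, -0.8],
    [0, -0.7, 0],
    [0, -0.7, 0],
    [0, -0.7, 0],
    [0, 0, 0],
    [0, 0, 0]
  ],
  "rotation": [
    [0, 0, 0],
    [0, 0, 0],
    [0, 0, 0],
    [0, 0, 0],
    [0, 0, 0],
    [0, 0, 0],
    [0, 0, 0],
    [0, 0, 0],
    [0, 0, 0],
    [0, 0, 0]
  ]
}}

```text
time: 14.7
tool_pos: [0.5485, 0.4295, 0.2256]
tcp_rot: [3.104, -0.474, -0.001]
wrist_force: [-0.4, 0.3, -0.7]
width: -0.001
grip_force: 0.0
```

```bash
python3 m.py p4 2.87
python3 - <<'E'
from h import *
import cv2
c=read_camera("side");cv2.imwrite("pics/e.png",c["image"][:,:,::-1])
h=cv2.cvtColor(c["image"],cv2.COLOR_RGB2HSV);m=cv2.inRange(h,(50,120,40),(80,255,255))
n,l,s,ce=cv2.connectedComponentsWithStats(m);k=1+s[1:,4].argmax();print("green",s[k],ce[k])
E
```

```text
[0.658  0.009  2.8692] 0.6139702468202566 [0.6578 0.0091 2.8683] 0.6147910570927154
[0.658  0.009  2.8677] 0.9277055775080054 [0.6569 0.0093 2.8684] 0.9320458692618698
[0.658  0.009  2.8903] 0.2996025016618958 [ 0.6762 -0.0026  2.8967] 0.3105678167633193
14.8 [0.5485 0.4285 0.226 ] [ 3.1039 -0.4756 -0.0011] [-0.9963 -0.3101 -0.2711]
green [280 297  18  16 229] [289.13100437 304.24454148]
```

View pics/p4.png

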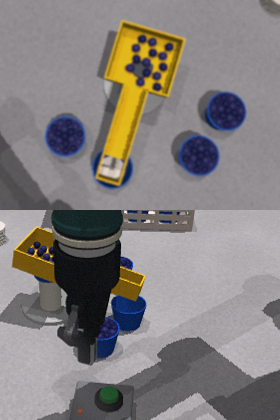

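The force profile shows spring from z=0.067 down to a hard stop at 0.061, which is the full 6 mm of travel. The button is back up, the mouth is still over the empty cup (crop (112,168)), and the arm is clear.

```bash
python3 -c "
from workcell import *
print(finish_job())"
```

```text
the job is handed in; nothing more can be done
None
```

The job is handed in: I pushed the chute mouth to within about 2 mm of the empty cup's centre, then pressed the start button fully in and let it come back up, with all four cups left standing where they were.

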